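# Lock the chip cutter's blade grid with the hex key

### The arm

A 6-joint arm with a two-finger parallel gripper is mounted at the origin on the work surface; the furniture and walls round the work are solid. World frame = base frame: x ahead of the robot, y to its left, z up, the work surface at z = 0. Lengths are in m, angles in degrees, forces in N, time in s.
With the tool pointing down it reaches from about 0.3 to 0.75 m from the base axis. Payload 8.5 kg.
Tool frame: the origin (TCP) lies midway between the tips of the shut fingers; the grasp point (between the pads) lies 19 mm behind it (env.tcp_to_grasp is the z of the grasp point in the tool frame, in m); z points along the fingers, y is the line along which they close (so a half turn about z gives the same grasp; the last joint's range is limited). The gripper opens to 85 mm and grips with 20 to 120 N. Pads are 22 mm wide; open, the fingers measure 114 mm over their backs; the gripper's body (76 mm by 85 mm) begins 54 mm behind the grasp point. The pads swing forward as they close: fully open they stand 13 mm farther back than shut.
Start: joints at [64.154, 21.807, 74.336, -0, 83.858, -12.336], TCP at [0.128, 0.535, 0.231] pointing down, gripper open.
Joint ranges: [-178.18, 178.18], [-50.72, 133.34], [12.68, 142.11], [-81.47, 261.47], [9.98, 163.14], [-165.26, 165.26]. Speed limits (degrees/s): [136.94, 136.94, 180, 180, 180, 180].

### API

Orientations are given as a 3x3 rotation matrix whose columns are the frame's x, y, z axes.
In Python, from rig import env, imaging, job, models gives the robot as it stands. The module is installed in compiled form; this text tells all that it offers.
- The arm moves only by the tool jog_arm, never from a script. Its argument "plan" is text: rows parted by semicolons, each of 7 numbers parted by spaces: the turn, a rotation vector about the tool's x, y, z in degrees, then the shift along the tool's x, y, z in cm, then the closure in counts, from 0 (fully open) to 255 (shut). In form: rx ry rz x y z claw; .... A call has 1 to 10 rows; each row shifts and turns the commanded pose from where the row before left it, along the tool's axes as they then stand; what a row does not reach is not made up. A row lasts 1/12 s, in which the tool goes at most 41.7 mm and 7.16 degrees, less where a joint would pass 70% of its speed; a pose out of reach is approached as far as the arm can. A call with a gripper value outside its range is refused whole. The fingers move at their own pace and stop on an object; "grip_force" is the grip in N (left out, the last holds). Time passes only in rows, so rows that do not move let the fingers close. It gives the time, the measured TCP pose, the force, the opening and the grip force at its end, in the units of the state.
- env.observe(): the state, without advancing time (a new reading comes with each control period).
- imaging.get_image(name): name is "scene" or "top"; returns a dict with "pixels" (420x560x3 uint8, red, green, blue), "depth" (420x560 float32, m along the optical axis (not along the pixel's ray), 0 where there is no reading), "fov_y" (degrees; the focal length in pixels is half the picture's height over the tangent of half this angle, whatever the lens; pixels are square), "cx", "cy" (the principal point, pixels), "distortion" ([k1, k2, p1, p2, k3] as OpenCV has them; the pictures are not rectified), "world_from_camera" (4x4, takes a point from camera to world coordinates). Camera axes: x right, y down, z forward; pixel columns grow to the right and rows downward; lengths in m; the calibration is good to about 2 mm. A picture is of the moment at which its call begins.
- job.close_job(): hands the job in; it is judged then, once.
Trained networks look in the newest picture that a camera, given by its name, has taken for a name from the list of things; names that differ only in an ending like _2 or _b are one class to them, and where a whole thing is asked for, a point or a joint stands for the part that bears it (a point fixed in the world has none). Each returns a list of dicts, best first, with "confidence" (0 to 1); they miss things now and then, are a little off and sometimes report something else, mostly with a low value. They report only what shows in the picture. A call takes as long as a camera call. They do not tell look-alikes from the thing itself.
- models.outline_of(camera, query): "region" (420x560 bool, what is visible of it) and "bbox" ([centre column, centre row, width, height] in pixels, round what is visible of it).
- models.tip_of(camera, query): "at" ([column, row] in pixels: a listed point, or the origin of a listed thing).
The state is a dict: "time_s": time; "q": joint angles; "qvel": joint speeds; "joint_efforts": joint torques, N m; "position": TCP position; "tool_rot": TCP orientation; "ft_force": force on the tool from outside, world axes, zero at the start; "wrist_torque": the same for the moment, N m; "grip_width": finger opening in m; "gripper_force": force on a finger pad.
Only numpy, scipy, OpenCV 4.12 (cv2) and the standard library are available. Lean on these libraries where they do the work, as an engineer would, in place of code of your own. Each camera call takes 0.05 s, during which the arm holds its last target. There are 200 camera calls.

### The job

Lock the blade grid of the chip cutter: take the thick T-handled hex key out of its stand, seat it fully home in the hex socket of the lock screw, and only then turn it clockwise (seen from above) about a sixth of a turn to its stop, so that the lug on the screw lies over the grid's frame. Leave the thick key standing upright and fully home in the screw, let go of it, and leave the thin key in its stand.

Things in the scene. Friction and masses are not known exactly. Their poses are not given: they have to be found in the camera images.
- thick_key_grip (a point): Centre of the thick key's black T-bar (mm: 90 long on x, 16 thick on y, 26 high; 98 above worktop). Below it a steel hex shaft, 18 across flats, upright (z up), ends 88 under this point, last 10 tapering to half width; hex corners along x and every 60 deg. 0.25 kg. Stands loose, 35 deep, in a round hole of a grey block 60x60x45, left or right of the cutter; thin key on the other side
- lock_socket (a point): Mouth centre, 57 mm above worktop, of the vertical hex hole in the lock screw, a 45 dia. steel cylinder on the fixed cutter bed beside the square blade grid (92x92). Hole 19.6 across flats, 42 deep, top 12 flared to 31.6. z up; turns with the screw; hex corners along x and every 60 deg. Key fully home: bar centre 46 above. Lug on rim starts beside the grid, locked: over its frame
- lock (a joint): Turn of the lock screw, rad, growing clockwise seen from above: 0 unlocked, hard stop at 1.05 (60 deg) locked; starts at 0 to 0.15. Steady friction about 0.12 N m; stays where left. The key has about 10 deg play either way in the hole, so the key must turn up to 20 deg farther than the screw
- thin_key_grip (a point): Centre of the T-bar of the thin key, a bystander that stays in its own grey block: black bar (mm) 56 long, 12 thick, 26 high, shaft 9 across flats, too thin for the lock screw. 98 above the worktop
Not all that is in view belongs to the job. Leave any white look-alike of the part that bears thick_key_grip alone.

How it is judged (in metres and radians):
On the way:
1. the thick key is fully home in the lock screw's socket before the screw is turned (horizontal distance between thick_key_grip and lock_socket below 0.012 m and z of thick_key_grip in the frame of lock_socket below 0.052 m and angle between thick_key_grip's own z axis and vertical below 0.18 rad and value of joint lock below 0.5 rad), for 0.1 s.
At the end, for the whole second after the job is handed in: The lock screw is turned clockwise to within about 14 degrees of its stop (joint above 0.8), and the thick key stands let go in its socket: its bar centre less than 12 mm sideways from the socket's axis and less than 52 mm above the mouth (within 6 mm of fully home), leaning less than 10 degrees (horizontal distance between thick_key_grip and lock_socket below 0.012 m and z of thick_key_grip in the frame of lock_socket below 0.052 m and angle between thick_key_grip's own z axis and vertical below 0.18 rad and value of joint lock above 0.8 rad); the robot touches nothing.
It fails at once if the thin key is taken out of its stand or shifted by more than 30 mm (distance of thin_key_grip from where it was at the start of the episode above 0.03 m).
It also fails if it takes over 45 s, if anything falls off the work surface, if the arm or the gripper's body presses on something with over 40 N, if the wrist force passes 120 N, or if a joint passes its speed limit or range.

## Working session

There is one attempt and no reset: what is moved stays moved. The work goes in short steps, Python scripts to look and compute and a tool call to move; the robot and the scene stay as the last step left them, time stands still between calls to the robot, and variables do not carry over. Pictures are saved under pics/ and viewed, at most 10 in all, crops included, and the job is handed in when it is done.

Besides the shell and the picture viewer there is one more tool, called after "Call:" as name(argument=value, ...) on one line, values as JSON. jog_arm: Moves the arm, as the interface text tells. Its arguments: {"type":"object","properties":{"plan":{"type":"string"},"grip_force":{"type":"number"}},"required":["plan"]}

```bash
mkdir -p pics; cat > h.py <<'E'
import numpy as np, cv2
from rig import env, imaging, job, models
def K(im):
    f=210/np.tan(np.radians(im["fov_y"]/2)); return np.array([[f,0,im["cx"]],[0,f,im["cy"]],[0,0,1.]])
def rays(im,uv):
    p=cv2.undistortPoints(np.array(uv,float).reshape(-1,1,2),K(im),np.array(im["distortion"],float)).reshape(-1,2)
    return np.c_[p,np.ones(len(p))]
def onz(im,uv,z):
    T=np.array(im["world_from_camera"]); d=rays(im,uv)@T[:3,:3].T; o=T[:3,3]
    return o+d*((z-o[2])/d[:,2])[:,None]
def cloud(im,mask=None):
    d=im["depth"]; m=d>0
    if mask is not None: m&=mask
    v,u=np.nonzero(m); T=np.array(im["world_from_camera"])
    return (rays(im,np.c_[u,v])*d[v,u][:,None])@T[:3,:3].T+T[:3,3]
def save(im,name): cv2.imwrite("pics/"+name,im["pixels"][:,:,::-1])
E
python3 - <<'E'
from h import *
np.set_printoptions(precision=4,suppress=True)
for c in ("top","scene"):
    im=imaging.get_image(c); save(im,c+"0.png")
    print(c,np.array(im["world_from_camera"])[:3,3])
    for q,z in (("thick_key_grip",.098),("thin_key_grip",.098),("lock_socket",.057)):
        for r in models.tip_of(c,q)[:3]: print(q,r["confidence"],r["at"],onz(im,[r["at"]],z)[0])
s=env.observe();print(s["time_s"],s["tool_rot"],s["grip_width"],env.tcp_to_grasp)
E
```

```text
top [0.3252 0.0365 0.9754]
thick_key_grip 0.86 [124.8, 245.9] [0.2981 0.3982 0.098 ]
thick_key_grip 0.78 [228.9, 224.5] [0.3434 0.1566 0.098 ]
thick_key_grip 0.66 [159.8, 205.1] [0.3904 0.3155 0.098 ]
thin_key_grip 0.53 [429.3, 201.5] [ 0.3871 -0.3033  0.098 ]
lock_socket 0.64 [316.7, 175.9] [ 0.4562 -0.0484  0.057 ]
scene [0.3999 0.985  1.0036]
thick_key_grip 0.94 [324.0, 327.8] [0.2981 0.4079 0.098 ]
thick_key_grip 0.61 [279.1, 292.6] [0.3906 0.3151 0.098 ]
thick_key_grip 0.6 [297.4, 244.5] [0.3434 0.1724 0.098 ]
thin_key_grip 0.75 [271.0, 129.1] [ 0.4041 -0.3158  0.098 ]
lock_socket 0.46 [252.5, 195.0] [ 0.4587 -0.0539  0.057 ]
0.4 [[-0.9723  0.2336 -0.0001]
 [ 0.2336  0.9723 -0.0002]
 [ 0.     -0.0002 -1.    ]] 0.08552381220278044 -0.0187
```

View pics/top0.png

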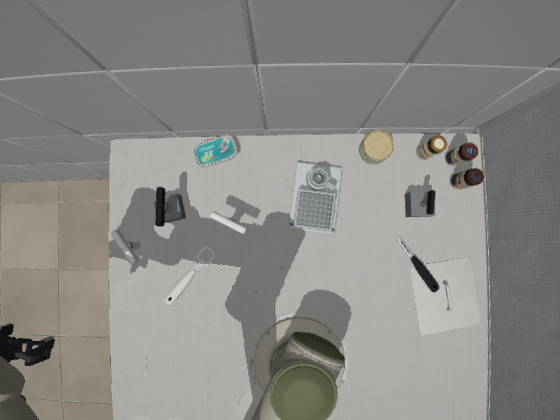

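View pics/scene0.png

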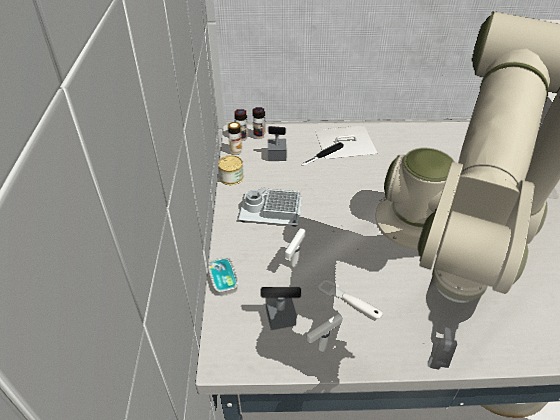

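The top view shows the thick black key at (160,206), the screw at (318,178) with the grid below it, and the thin key at (430,202). The look-alikes are at (228,222) and (124,246).

```bash
python3 - <<'E'
from h import *
np.set_printoptions(precision=4,suppress=True)
out=[]
for c,b in (("top",(160,206,318,178)),("scene",(281,305,254,200))):
    im=imaging.get_image(c)
    P=cloud(im)
    m=(np.hypot(P[:,0]-.39,P[:,1]-.3155)<.07)&(P[:,2]>.09)&(P[:,2]<.13)
    Q=P[m]; r=cv2.minAreaRect((Q[:,:2]*1000).astype(np.float32)); print(c,"key",len(Q),r,np.percentile(Q[:,2],[5,50,95]))
    _,_,V=np.linalg.svd(Q[:,:2]-Q[:,:2].mean(0)); print(V[0],np.degrees(np.arctan2(V[0,1],V[0,0])))
    m=(np.hypot(P[:,0]-.456,P[:,1]+.05)<.07)&(P[:,2]>.045)
    Q=P[m]; print("screw",len(Q),Q.min(0),Q.max(0),np.median(Q,0)); 
    m=(np.hypot(P[:,0]-.39,P[:,1]-.3)<.06)&(abs(P[:,2]-.045)<.004);Q=P[m]
    print("block",len(Q),Q.min(0),Q.max(0))
    for k in (0,2):
        u,v=b[k:k+2]; out.append(cv2.resize(im["pixels"][v-30:v+30,u-35:u+35],(400,300),interpolation=cv2.INTER_CUBIC))
cv2.imwrite("pics/crops.png",np.vstack([np.hstack(out[:2]),np.hstack(out[2:])])[:,:,::-1])
E
```

```text
top key 357 ((388.6351318359375, 313.6805725097656), (17.548585891723633, 88.08373260498047), 88.8103256225586) [0.0946 0.1106 0.1136]
[-0.9998  0.0221] 178.7330690648266
screw 359 [ 0.39   -0.0925  0.045 ] [ 0.4776 -0.0032  0.0612] [ 0.4434 -0.0579  0.0545]
block 328 [0.3578 0.2804 0.0412] [0.4229 0.3496 0.049 ]
scene key 439 ((388.6333312988281, 316.6669616699219), (19.171894073486328, 89.05842590332031), 88.94842529296875) [0.0926 0.1088 0.1139]
[-0.9996  0.0274] 178.42819705551204
screw 268 [ 0.3869 -0.0915  0.045 ] [0.4773 0.0013 0.0634] [ 0.4433 -0.0546  0.0533]
block 423 [0.3548 0.2899 0.0411] [0.4233 0.3504 0.049 ]
```

View pics/crops.png

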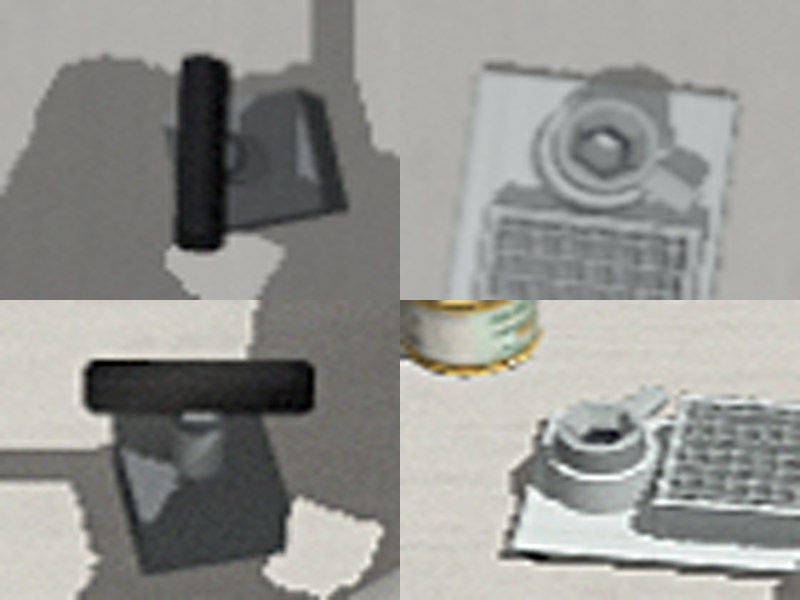

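The crops show the thick key's bar along world x, and the screw's hex mouth with the lug pointing right and slightly down (~20° clockwise of image right). Next I measure the hex yaw from views rectified to the mouth plane.

```bash
python3 - <<'E'
from h import *
np.set_printoptions(precision=4,suppress=True)
C=np.array([.4575,-.051]); o=[]
for c in ("top","scene"):
    ims=[imaging.get_image(c) for _ in range(6)]; im=ims[0]
    A=np.mean([i["pixels"].astype(np.float32) for i in ims],0)
    n=400; s=.0002   # image up = +x, left = +y
    j,i=np.meshgrid(np.arange(n),np.arange(n))
    X=np.stack([C[0]-(i-n/2)*s,C[1]-(j-n/2)*s,np.full(i.shape,.057)],-1).reshape(-1,3)
    T=np.linalg.inv(np.array(im["world_from_camera"]))
    uv,_=cv2.projectPoints(X,cv2.Rodrigues(T[:3,:3])[0],T[:3,3],K(im),np.array(im["distortion"],float))
    uv=uv.reshape(n,n,2).astype(np.float32)
    R=cv2.remap(A,uv[...,0],uv[...,1],cv2.INTER_CUBIC)
    R=np.clip(R*1.1-20,0,255).astype(np.uint8); 
    for k in range(0,n,50): R[k,::6]=(255,0,0);R[::6,k]=(255,0,0)
    o.append(R)
cv2.imwrite("pics/rect.png",np.hstack(o)[:,:,::-1])
E
```

```text
(no output)
```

View pics/rect.png

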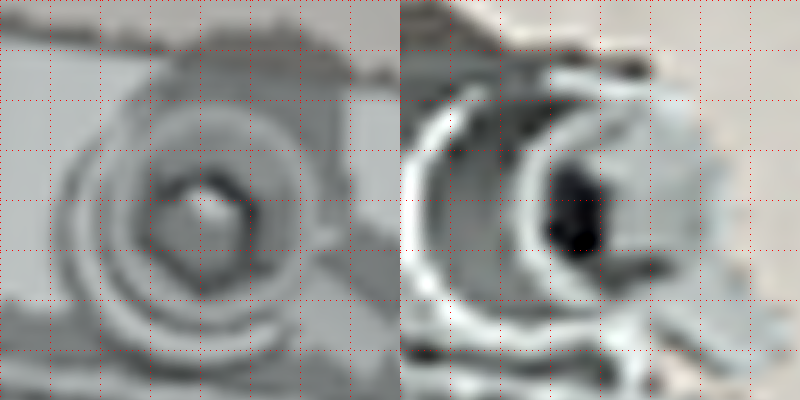

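The hex corners lie roughly along world x (image vertices at (205,165) and (205,290)), and the rim is centred near (209,217). I'll refine both with a quick fit.

```bash
python3 - <<'E'
from h import *
from scipy.optimize import minimize
np.set_printoptions(precision=4,suppress=True)
for c in ("top","scene"):
    ims=[imaging.get_image(c) for _ in range(4)]; im=ims[0]
    A=np.mean([cv2.cvtColor(i["pixels"],cv2.COLOR_RGB2GRAY).astype(np.float32) for i in ims],0)
    A=cv2.GaussianBlur(A,(0,0),.6)
    T=np.linalg.inv(np.array(im["world_from_camera"])); rv=cv2.Rodrigues(T[:3,:3])[0]
    def smp(X):
        uv,_=cv2.projectPoints(X,rv,T[:3,3],K(im),np.array(im["distortion"],float)); uv=uv.reshape(1,-1,2).astype(np.float32)
        return cv2.remap(A,uv[...,0],uv[...,1],cv2.INTER_LINEAR)[0]
    def ring(x,y,r,z,t,):
        return smp(np.c_[x+r*np.cos(t),y+r*np.sin(t),np.full(t.shape,z)])
    t=np.linspace(0,2*np.pi,180,endpoint=False)
    g=[]
    for x in np.arange(.448,.464,.001):
        for y in np.arange(-.060,-.044,.001):
            g.append((np.mean(np.abs(ring(x,y,.0215,.057,t)-ring(x,y,.0245,.057,t))),x,y))
    g.sort(reverse=True); print(c,"rim",np.array(g[:4]))
    if c=="top":
        for z in (.045,):
            h=[]
            for yaw in range(-30,30,2):
                rr=lambda a: a/np.cos((t-np.radians(yaw)+np.pi*0)%(np.pi/3)-np.pi/6)
                b=max((np.mean(ring(x,y,rr(.0115),z,t)-ring(x,y,rr(.0095),z,t)),x,y) for x in np.arange(.449,.464,.0015) for y in np.arange(-.060,-.045,.0015))
                h.append((*b,yaw))
            h.sort(reverse=True); print("hex",np.array(h[:6]))
    P=cloud(im); Q=P[(np.hypot(P[:,0]-.455,P[:,1]+.053)>.025)&(np.hypot(P[:,0]-.455,P[:,1]+.053)<.05)&(P[:,2]>.045)&(P[:,1]<-.06)&(P[:,0]>.425)]
    if len(Q): a=np.degrees(np.arctan2(Q[:,1]+.053,Q[:,0]-.455)); print("lug",len(Q),np.median(a),np.median(Q,0))
    m=(abs(P[:,2]-P[:,2]*0-.045)<.01)&(P[:,0]<.43)&(P[:,0]>.3)&(abs(P[:,1]+.05)<.08)
    r=cv2.minAreaRect((P[m][:,:2]*1000).astype(np.float32)); print("grid",r)
E
```

```text
top rim [[17.1032  0.448  -0.05  ]
 [16.8229  0.448  -0.051 ]
 [16.477   0.448  -0.049 ]
 [16.0752  0.448  -0.052 ]]
hex [[ 9.5114  0.4535 -0.0525 -4.    ]
 [ 9.461   0.4535 -0.0525 -2.    ]
 [ 9.4303  0.4535 -0.0525  0.    ]
 [ 9.4213  0.4535 -0.0525 -6.    ]
 [ 9.3508  0.4535 -0.0525 -8.    ]
 [ 9.3262  0.4535 -0.0525  2.    ]]
lug 51 -129.67419468756967 [ 0.4338 -0.0797  0.0538]
grid ((383.2025451660156, -43.16682434082031), (90.15660858154297, 104.11866760253906), 81.62898254394531)
scene rim [[21.0625  0.464  -0.058 ]
 [20.9472  0.464  -0.057 ]
 [20.8641  0.463  -0.058 ]
 [20.639   0.464  -0.059 ]]
lug 26 -131.86600560489558 [ 0.4323 -0.079   0.0548]
grid ((381.7655944824219, -41.722625732421875), (99.48441314697266, 101.1886978149414), 85.2669677734375)
```

Call:
jog_arm(plan="0 0 -7 0 0 0 0; 0 0 -6 0 0 0 0; 0 0 0 0 0 0 0; 0 0 0 0 0 0 0")

```text
time_s: 1.83
position: [0.1285, 0.5348, 0.2313]
tool_rot: [[-1.0, 0.012, -0.0], [0.012, 1.0, -0.0], [0.0, -0.0, -1.0]]
ft_force: [0.7, 0.3, 0.0]
grip_width: 0.0852
gripper_force: 0.0
```

Call:
jog_arm(plan="0 0 0 -2.92 -2.41 0 0; 0 0 0 -2.92 -2.41 0 0; 0 0 0 -2.92 -2.41 0 0; 0 0 0 -2.92 -2.41 0 0; 0 0 0 -2.92 -2.41 0 0; 0 0 0 -2.92 -2.41 0 0; 0 0 0 -2.92 -2.41 0 0; 0 0 0 -2.92 -2.41 0 0; 0 0 0 -2.92 -2.41 0 0; 0 0 0.7 0 0 0 0")

```text
time_s: 2.67
position: [0.3937, 0.312, 0.2311]
tool_rot: [[-1.0, 0.03, 0.001], [0.03, 1.0, -0.001], [-0.002, -0.001, -1.0]]
ft_force: [-0.3, -0.2, -0.6]
grip_width: 0.0851
gripper_force: 0.0
```

Call:
jog_arm(plan="0 0 0 0 0 3 0; 0 0 0 0 0 3 0; 0 0 0 0 0 0 0; 0 0 0 0 0 0 0")

```text
time_s: 3.0
position: [0.3889, 0.3155, 0.1711]
tool_rot: [[-1.0, 0.023, -0.002], [0.023, 1.0, -0.001], [0.002, -0.001, -1.0]]
ft_force: [0.7, 0.4, 0.3]
grip_width: 0.0853
gripper_force: 0.0
```

Call:
jog_arm(plan="0 0 0 0 0 3 0; 0 0 0 0 0 3 0; 0 0 0 0 0 2.2 0; 0 0 0 0 0 1 0; 0 0 0 0 0 0 255; 0 0 0 0 0 0 255; 0 0 0 0 0 0 255; 0 0 0 0 0 0 255; 0 0 0 0 0 0 255; 0 0 0 0 0 0 255", grip_force=40)

```text
time_s: 3.83
position: [0.39, 0.3159, 0.0805]
tool_rot: [[-1.0, 0.021, 0.002], [0.021, 1.0, 0.001], [-0.002, 0.001, -1.0]]
ft_force: [-0.1, 0.3, 6.2]
grip_width: 0.02
gripper_force: 38.9
```

Call:
jog_arm(plan="0 0 0 0 0 0 255; 0 0 0 0 0 0 255; 0 0 0 0 0 0 255; 0 0 0 0 0 0 255; 0 0 0 0 0 0 255; 0 0 0 0 0 0 255", grip_force=60)

```text
time_s: 4.33
position: [0.3901, 0.3159, 0.0806]
tool_rot: [[-1.0, 0.021, 0.003], [0.021, 1.0, 0.001], [-0.003, 0.001, -1.0]]
ft_force: [-0.1, -0.3, 5.9]
grip_width: 0.0186
gripper_force: 58.5
```

Call:
jog_arm(plan="0 0 0 0 0 -1 255; 0 0 0 0 0 -1 255; 0 0 0 0 0 -2 255; 0 0 0 0 0 -2 255; 0 0 0 0 0 -3 255; 0 0 0 0 0 -3 255; 0 0 0 0 0 0 255; 0 0 0 0 0 0 255")

```text
time_s: 5.0
position: [0.3896, 0.3157, 0.2005]
tool_rot: [[-1.0, 0.021, 0.003], [0.021, 1.0, 0.001], [-0.003, 0.001, -1.0]]
ft_force: [-0.0, 0.7, -3.0]
grip_width: 0.0189
gripper_force: 58.9
```

```bash
python3 - <<'E'
from h import *
np.set_printoptions(precision=4,suppress=True)
s=env.observe(); print(s["position"],s["ft_force"],s["wrist_torque"],s["q"],s["tool_rot"])
im=imaging.get_image("scene"); 
o=[cv2.resize(im["pixels"][200:350,180:380],(800,600))]
cv2.imwrite("pics/lift.png",o[0][:,:,::-1])
E
```

```text
[0.3896 0.3157 0.2005] [-0.0442  0.7079 -3.0275] [-0.0389 -0.0008  0.0198] [ 25.4671  18.3943  85.0504  -0.0034  76.3824 -63.321 ] [[-0.9998  0.0211  0.0027]
 [ 0.0211  0.9998  0.0012]
 [-0.0027  0.0013 -1.    ]]
```

View pics/lift.png

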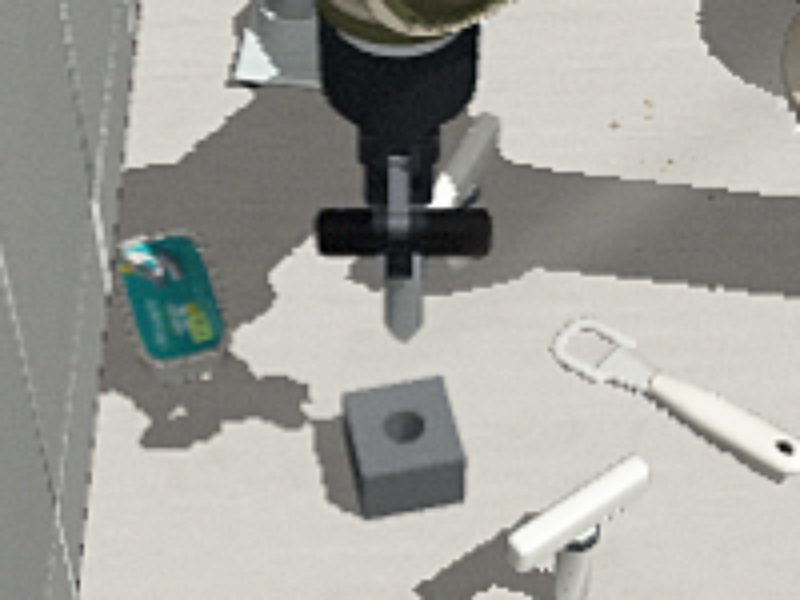

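Key lifted upright, with the bar at (404,230) centred in the fingers. Moving over the screw.

Call:
jog_arm(plan="0 0 0 -0.74 -3.67 0 255; 0 0 0 -0.74 -3.67 0 255; 0 0 0 -0.74 -3.67 0 255; 0 0 0 -0.74 -3.67 0 255; 0 0 0 -0.74 -3.67 0 255; 0 0 0 -0.74 -3.67 0 255; 0 0 0 -0.74 -3.67 0 255; 0 0 0 -0.74 -3.67 0 255; 0 0 0 -0.74 -3.67 0 255; 0 0 0 -0.74 -3.67 0 255")

```text
time_s: 5.88
position: [0.4548, -0.0546, 0.1979]
tool_rot: [[-1.0, 0.021, -0.003], [0.021, 1.0, 0.001], [0.003, 0.001, -1.0]]
ft_force: [0.8, 1.4, -1.8]
grip_width: 0.019
gripper_force: 59.0
```

Call:
jog_arm(plan="0 0 2 0 0 0 255; 0 0 0 0 0 1 255; 0 0 0 0 0 1 255; 0 0 0 0 0 0 255; 0 0 0 0 0 0 255; 0 0 0 0 0 0 255; 0 0 0 0 0 0 255")

```text
time_s: 6.47
position: [0.4557, -0.0528, 0.1795]
tool_rot: [[-0.998, 0.056, 0.0], [0.056, 0.998, -0.0], [-0.0, -0.0, -1.0]]
ft_force: [0.1, 0.5, -2.2]
grip_width: 0.0185
gripper_force: 59.1
```

```bash
python3 - <<'E'
from h import *
np.set_printoptions(precision=4,suppress=True)
s=env.observe(); print(s["position"],s["ft_force"],s["q"],s["tool_rot"])
im=imaging.get_image("scene"); 
cv2.imwrite("pics/over.png",cv2.resize(im["pixels"][110:260,160:360],(800,600))[:,:,::-1])
for q in ("thick_key_grip","lock_socket"):
  for r in models.tip_of("scene",q)[:4]:
    z=s["position"][2]+.019 if q[0]=="t" else .057
    print(q,r["confidence"],r["at"],onz(im,[r["at"]],z)[0])
E
```

```text
[ 0.4557 -0.0528  0.1795] [ 0.1425  0.4944 -2.1936] [ -21.4521   15.5921   93.1803    0.0002   71.2162 -108.2637] [[-0.9985  0.0556  0.0002]
 [ 0.0556  0.9985 -0.0001]
 [-0.0002 -0.0001 -1.    ]]
thick_key_grip 0.94 [294.7, 245.3] [0.3556 0.2648 0.1985]
thick_key_grip 0.62 [322.9, 326.7] [0.3113 0.4695 0.1985]
thick_key_grip 0.58 [250.1, 155.1] [ 0.4594 -0.0543  0.1985]
lock_socket 0.78 [251.9, 200.3] [ 0.46  -0.032  0.057]
```

View pics/over.png

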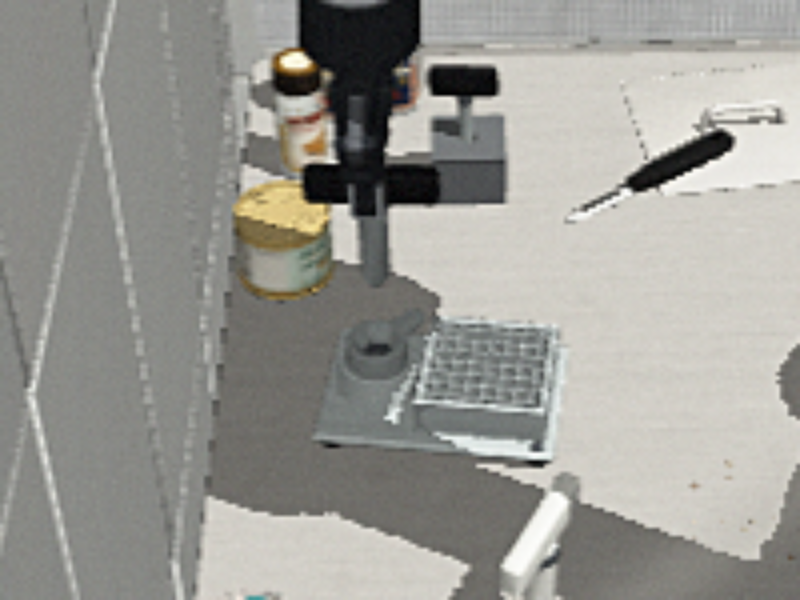

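Tip at crop (376,285) sits directly above the hole at (377,348). Lowering.

Call:
jog_arm(plan="0 0 0 0 0 2.5 255; 0 0 0 0 0 2.5 255; 0 0 0 0 0 0.5 255; 0 0 0 0 0 0.3 255; 0 0 0 0 0 0.3 255; 0 0 0 0 0 0.2 255; 0 0 0 0 0 0.2 255; 0 0 0 0 0 0 255")

```text
time_s: 7.28
position: [0.4558, -0.053, 0.1147]
tool_rot: [[-0.998, 0.056, 0.001], [0.056, 0.998, -0.0], [-0.001, -0.0, -1.0]]
ft_force: [-0.0, 0.2, -2.0]
grip_width: 0.0191
gripper_force: 59.1
```

Call:
jog_arm(plan="0 0 0 0 0 0.3 255; 0 0 0 0 0 0.3 255; 0 0 0 0 0 0.2 255; 0 0 0 0 0 0.2 255; 0 0 0 0 0 0 255")

```text
time_s: 7.7
position: [0.4555, -0.0529, 0.104]
tool_rot: [[-0.998, 0.056, -0.0], [0.056, 0.998, 0.0], [0.0, 0.0, -1.0]]
ft_force: [1.3, 0.3, -2.1]
grip_width: 0.019
gripper_force: 59.1
```

Call:
jog_arm(plan="0 0 0 0 0 0.2 255; 0 0 0 0 0 0.2 255; 0 0 0 0 0 0.2 255; 0 0 0 0 0 0 255")

```text
time_s: 8.03
position: [0.4555, -0.0529, 0.0979]
tool_rot: [[-0.998, 0.056, -0.001], [0.056, 0.998, 0.0], [0.001, 0.0, -1.0]]
ft_force: [0.1, -0.5, -2.8]
grip_width: 0.0186
gripper_force: 59.1
```

Full-width shaft is in the hex. On to the bottom.

Call:
jog_arm(plan="0 0 0 0 0 0.3 255; 0 0 0 0 0 0.3 255; 0 0 0 0 0 0.3 255; 0 0 0 0 0 0.2 255; 0 0 0 0 0 0.1 255; 0 0 0 0 0 0.1 255; 0 0 0 0 0 0 255")

```text
time_s: 8.62
position: [0.456, -0.0531, 0.0857]
tool_rot: [[-0.998, 0.056, 0.001], [0.056, 0.998, -0.0], [-0.001, -0.0, -1.0]]
ft_force: [0.4, 0.7, 1.4]
grip_width: 0.019
gripper_force: 59.8
```

Call:
jog_arm(plan="0 0 0 0 0 0.1 255; 0 0 0 0 0 0 255; 0 0 0 0 0 0 255; 0 0 0 0 0 0 255")

```text
time_s: 8.95
position: [0.4565, -0.0532, 0.0855]
tool_rot: [[-0.998, 0.056, 0.003], [0.056, 0.998, -0.001], [-0.003, -0.001, -1.0]]
ft_force: [-0.3, 0.7, 12.0]
grip_width: 0.019
gripper_force: 60.8
```

```bash
python3 - <<'E'
from h import *
s=env.observe(); print(s["position"],s["ft_force"],s["wrist_torque"],s["q"])
im=imaging.get_image("scene"); P=cloud(im)
m=(np.hypot(P[:,0]-.456,P[:,1]+.053)<.05)&(P[:,2]>.085)&(P[:,2]<.125)&(np.abs(P[:,0]-.456)>.018)
print(m.sum(),np.percentile(P[m],[2,50,97],axis=0))
cv2.imwrite("pics/seat.png",cv2.resize(im["pixels"][110:260,160:360],(800,600))[:,:,::-1])
E
```

```text
[ 0.45651404 -0.05323641  0.08549785] [-0.25077212  0.70206058 12.00387675] [ 0.18849136 -0.04098263  0.01854854] [-2.14671706e+01  2.30265095e+01  1.00937576e+02  7.06880150e-03
  5.58510232e+01 -1.08262826e+02]
169 [[ 0.41137076 -0.0567757   0.09473895]
 [ 0.43597348 -0.04544318  0.11127968]
 [ 0.49868816 -0.03971806  0.12025664]]
```

View pics/seat.png

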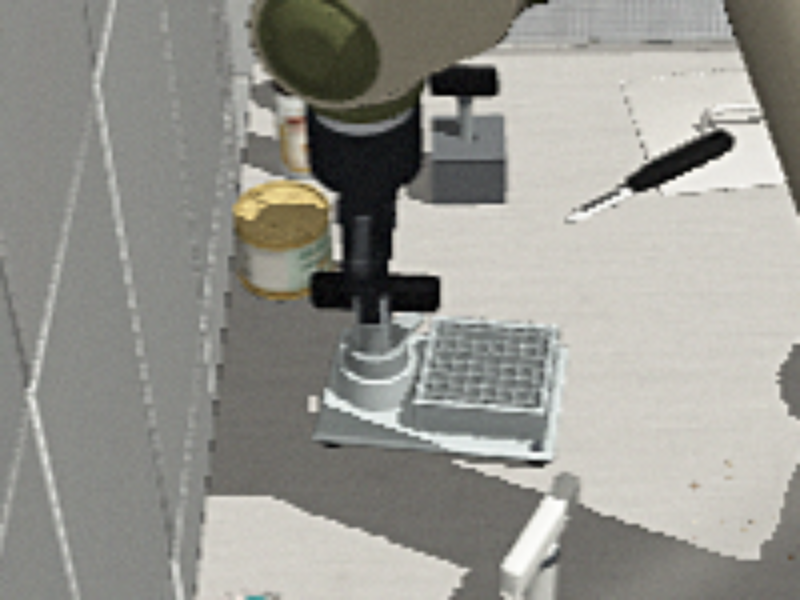

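Key is seated (12 N from the bottom at the expected height, bar at (375,292)). Now turning clockwise.

Call:
jog_arm(plan="0 0 5 0 0 -0.05 255; 0 0 5 0 0 0 255; 0 0 5 0 0 0 255; 0 0 5 0 0 0 255; 0 0 5 0 0 0 255; 0 0 5 0 0 0 255; 0 0 5 0 0 0 255; 0 0 5 0 0 0 255; 0 0 0 0 0 0 255")

```text
time_s: 9.75
position: [0.4565, -0.0537, 0.0856]
tool_rot: [[-0.726, 0.688, 0.003], [0.688, 0.726, -0.002], [-0.003, 0.0, -1.0]]
ft_force: [0.9, -2.2, 5.1]
grip_width: 0.0189
gripper_force: 60.1
```

```bash
python3 -c "
from h import *
s=env.observe(); print(s['position'],s['ft_force'],s['wrist_torque'],s['q'])"
```

```text
[ 0.45652711 -0.05369173  0.08561796] [ 0.92907617 -2.17452111  5.11195984] [-0.42441814 -0.23467583  0.09986058] [-2.14917004e+01  2.30249918e+01  1.00911008e+02 -5.43917805e-02
  5.58782764e+01 -6.80096993e+01]
```

Call:
jog_arm(plan="0 0 5 0 0 0 255; 0 0 5 0 0 0 255; 0 0 5 0 0 0 255; 0 0 5 0 0 0 255; 0 0 0 0 0 0 255")

```text
time_s: 10.17
position: [0.4565, -0.0539, 0.0856]
tool_rot: [[-0.447, 0.895, 0.003], [0.895, 0.447, -0.002], [-0.003, 0.001, -1.0]]
ft_force: [0.4, -4.1, 6.3]
grip_width: 0.0184
gripper_force: 60.1
```

```bash
python3 -c "
from h import *
s=env.observe(); print(s['position'],s['ft_force'],s['wrist_torque'],s['q'])"
```

```text
[ 0.45651367 -0.05390553  0.0856357 ] [ 0.43221027 -4.14468145  6.26021053] [-0.63823076 -0.19726364  0.01157528] [-2.15037582e+01  2.30238990e+01  1.00908786e+02 -8.40449718e-02
  5.58739698e+01 -4.80076615e+01]
```

Call:
jog_arm(plan="0 0 4 0 0 0 255; 0 0 4 0 0 0 255; 0 0 0 0 0 0 255")

```text
time_s: 10.42
position: [0.4565, -0.054, 0.0856]
tool_rot: [[-0.319, 0.948, 0.003], [0.948, 0.319, -0.003], [-0.003, 0.002, -1.0]]
ft_force: [0.8, -3.9, 5.5]
grip_width: 0.0186
gripper_force: 60.1
```

```bash
python3 -c "
from h import *
s=env.observe(); print(s['position'],s['ft_force'],s['wrist_torque'],s['q'])"
```

```text
[ 0.45649259 -0.05398513  0.08563852] [ 0.78590761 -3.91264709  5.49436502] [-0.81809554 -0.1493006   0.05811821] [-2.15089375e+01  2.30233436e+01  1.00909165e+02 -9.52303930e-02
  5.58735088e+01 -4.00592897e+01]
```

Call:
jog_arm(plan="0 0 4 0 0 0 255; 0 0 3 0 0 0 255; 0 0 0 0 0 0 255")

```text
time_s: 10.67
position: [0.4565, -0.0541, 0.0856]
tool_rot: [[-0.202, 0.979, 0.003], [0.979, 0.202, -0.003], [-0.003, 0.002, -1.0]]
ft_force: [-0.2, -4.9, 5.8]
grip_width: 0.0188
gripper_force: 60.1
```

```bash
python3 - <<'E'
from h import *
s=env.observe(); print(s['position'],s['ft_force'],s['wrist_torque'],s['q'])
o=[]
for c,(u,v) in (("scene",(254,200)),("top",(318,178))):
    im=imaging.get_image(c); o.append(cv2.resize(im["pixels"][v-40:v+40,u-40:u+40],(400,400)))
cv2.imwrite("pics/turn.png",np.hstack(o)[:,:,::-1])
E
```

```text
[ 0.45648243 -0.05407425  0.08563828] [-0.20115713 -4.91249469  5.81622507] [-0.87729779 -0.11259918  0.07757925] [-21.51464149  23.02421321 100.90758868  -0.10662206  55.87409302
 -33.11093232]
```

View pics/turn.png

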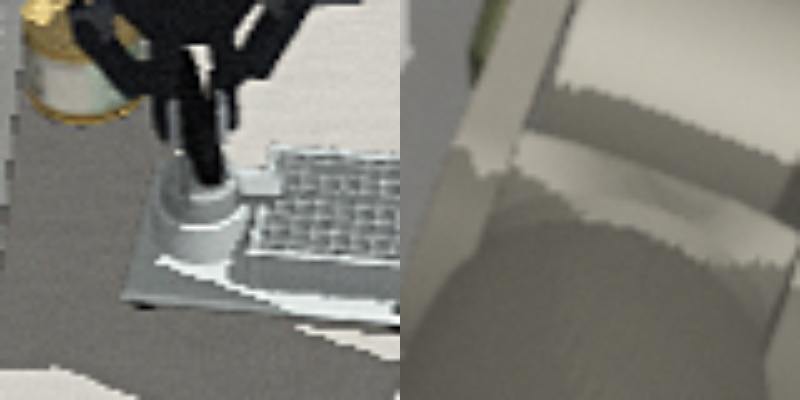

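The lug at (262,183) already overlaps the grid frame. I'll turn on gently until the stop is felt.

Call:
jog_arm(plan="0 0 3 0 0 0 255; 0 0 0 0 0 0 255")

```text
time_s: 10.93
position: [0.4564, -0.0541, 0.0856]
tool_rot: [[-0.151, 0.989, 0.003], [0.989, 0.151, -0.003], [-0.003, 0.002, -1.0]]
ft_force: [0.7, -4.7, 4.3]
grip_width: 0.0188
gripper_force: 60.1
```

```bash
python3 -c "
from h import *
s=env.observe(); print(s['ft_force'],s['wrist_torque'],s['q'][-1])"
```

```text
[ 0.72754081 -4.71633754  4.34739958] [-0.84019308 -0.09412695  0.08975862] -30.13042671576899
```

Call:
jog_arm(plan="0 0 3 0 0 0 255; 0 0 0 0 0 0 255")

```text
time_s: 11.1
position: [0.4563, -0.054, 0.0856]
tool_rot: [[-0.099, 0.995, 0.002], [0.995, 0.099, -0.003], [-0.003, 0.002, -1.0]]
ft_force: [-0.6, -5.7, 5.0]
grip_width: 0.0186
gripper_force: 60.1
```

```bash
python3 -c "
from h import *
s=env.observe(); print(s['ft_force'],s['wrist_torque'],s['q'][-1])"
```

```text
[-0.55180926 -5.74227943  5.03961626] [-0.87730155  0.0320273   0.20861248] -27.139220436433774
```

Call:
jog_arm(plan="0 0 3 0 0 0 255; 0 0 0 0 0 0 255")

```text
time_s: 11.27
position: [0.4563, -0.0541, 0.0856]
tool_rot: [[-0.047, 0.999, 0.002], [0.999, 0.047, -0.003], [-0.003, 0.002, -1.0]]
ft_force: [-0.8, -5.6, 5.3]
grip_width: 0.019
gripper_force: 60.2
```

```bash
python3 -c "
from h import *
s=env.observe(); print(s['ft_force'],s['wrist_torque'],s['q'][-1])"
```

```text
[-0.82822688 -5.61198138  5.29947135] [-0.92141734  0.08508934  0.32919917] -24.147575341123392
```

Stop reached (torque climbing to 0.33 N m). Easing off, releasing and withdrawing.

Call:
jog_arm(plan="0 0 -3 -0.1 0 0 255; 0 0 0 0 0 0 120; 0 0 0 0 0 0 60; 0 0 0 0 0 0 0; 0 0 0 0 0 0 0; 0 0 0 0 0 0 0; 0 0 0 0 0 0 0; 0 0 0 0 0 0 0; 0 0 0 0 0 0 0")

```text
time_s: 12.02
position: [0.4556, -0.0539, 0.0848]
tool_rot: [[-0.101, 0.995, -0.0], [0.995, 0.101, 0.0], [0.0, -0.0, -1.0]]
ft_force: [-0.5, -0.9, 0.1]
grip_width: 0.0858
gripper_force: 0.0
```

Call:
jog_arm(plan="0 0 0 0 0 -1 0; 0 0 0 0 0 -2 0; 0 0 0 0 0 -3 0; 0 0 0 0 0 -3 0; 0 0 0 0 0 -3 0; 0 0 0 0 0 0 0; 0 0 0 0 0 0 0")

```text
time_s: 12.6
position: [0.456, -0.0541, 0.2059]
tool_rot: [[-0.101, 0.995, 0.003], [0.995, 0.101, -0.001], [-0.001, 0.003, -1.0]]
ft_force: [-0.8, -0.4, -0.8]
grip_width: 0.0853
gripper_force: 0.0
```

Call:
jog_arm(plan="0 0 0 0 4 0 0; 0 0 0 -3 -3 0 0; 0 0 0 -3 -3 0 0; 0 0 0 0 -4 0 0; 0 0 0 0 -4 0 0; 0 0 0 0 -4 0 0; 0 0 0 0 0 0 0; 0 0 0 0 0 0 0")

```text
time_s: 13.27
position: [0.322, -0.1265, 0.2042]
tool_rot: [[-0.098, 0.995, -0.001], [0.995, 0.098, 0.001], [0.001, -0.001, -1.0]]
ft_force: [-0.1, 0.6, 0.5]
grip_width: 0.0856
gripper_force: 0.0
```

```bash
python3 - <<'E'
from h import *
np.set_printoptions(precision=4,suppress=True)
s=env.observe(); print(s['time_s'],s['position'],s['ft_force'])
o=[]
for c,(u,v) in (("scene",(254,190)),("top",(318,178))):
    im=imaging.get_image(c); o.append(cv2.resize(im["pixels"][v-40:v+40,u-40:u+40],(400,400)))
    P=cloud(im); Q=P[(np.hypot(P[:,0]-.456,P[:,1]+.053)<.06)&(P[:,2]>.08)&(P[:,2]<.13)]
    if len(Q)>10: print(c,len(Q),cv2.minAreaRect((Q[:,:2]*1000).astype(np.float32)),np.percentile(Q[:,2],[5,50,95]))
cv2.imwrite("pics/end.png",np.hstack(o)[:,:,::-1])
E
```

```text
13.2667 [ 0.322  -0.1265  0.2042] [-0.1162  0.6154  0.4728]
scene 171 ((457.3556823730469, -49.1763916015625), (19.875591278076172, 89.61196899414062), 2.1468727588653564) [0.0923 0.1156 0.1202]
top 333 ((454.46685791015625, -50.97023391723633), (20.922353744506836, 90.21688842773438), 6.389890193939209) [0.0965 0.1152 0.1191]
```

View pics/end.png

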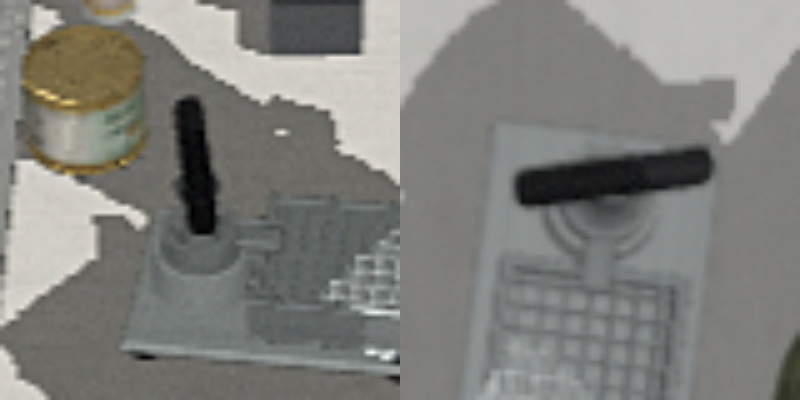

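The key stands upright and fully home (bar top at 0.1155 m, 0.116 expected). It is free of the gripper, and the lug at (600,265) lies over the grid frame.

```bash
python3 -c "
from h import *
print(job.close_job())"
```

```text
the job is handed in; nothing more can be done
None
```

I seated the thick key, turned it clockwise to the stop so the lug lies over the grid frame, let go of it standing upright and fully home, and handed the job in at about 13 s; the thin key was never touched, and the hand-in returned no verdict.

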